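# Fetch a spare toy wheel from the right compartment and rack it

## Robot

A 6-joint arm with a two-finger parallel gripper is mounted at the origin on the work surface. World frame = base frame: x ahead of the robot, y to its left, z up, the work surface at z = 0. Lengths are in m, angles in degrees, forces in N, time in s.
With the tool pointing down it reaches from about 0.375 to 0.75 m from the base axis. Payload 9 kg.
Tool frame: the origin (TCP) lies where the fingers leave the gripper's body, on its centre line; the fingertips stand 73 mm ahead of it and the grasp point (between the pads) lies 54 mm ahead of it (robot.tip_reach is the distance from the TCP to the fingertips, in m); z points along the fingers, y is the line along which they close (so a half turn about z gives the same grasp; the last joint's range is limited). The gripper opens to 85 mm and grips with 20 to 120 N. Pads are 22 mm wide; open, the fingers measure 114 mm over their backs; the gripper's body (76 mm by 85 mm) begins 54 mm behind the grasp point. The pads swing forward as they close: fully open they stand 13 mm farther back than shut.
Start: joints at [-80.999, 5.964, 5.575, 89.605, 0, 77.527], TCP at [0.22, -0.558, 0.304] pointing down, gripper open.
Joint ranges: [-171.21, 171.21], [-48.23, 106.86], [-62.78, 66.21], [-105.2, 120.99], [-86.42, 89.51], [-180, 180]. Speed limits (degrees/s): [127.2, 127.2, 147.25, 180, 180, 180].

## Interface

Orientations are given as [roll, pitch, yaw] about the fixed x, y, z axes, in that order (R = Rz(yaw) Ry(pitch) Rx(roll)).
In Python, from plant import robot gives the robot as it stands. Calls block until the motion is done:
- robot.move_pose(position, orientation): joint-space move of the TCP to a pose.
- robot.line_to(position, vel=0.15, rotation=None, guard=None): straight line of the TCP; rotation=None keeps the orientation; vel is the mean speed in m/s. With guard (N) it stops when the force on the tool has changed by that much, and returns True; else False.
- robot.goto_joints(angles): joint-space move.
- robot.set_gripper(opening): finger opening in m; the grip force is fixed at half the most; returns when the fingers have stopped.
- robot.pause(seconds).
- robot.ik(position, orientation): joint angles nearest the present ones, or None.
- robot.observe(): the state.
- robot.grab_frame(name): name is "side" or "top" or "wrist"; returns the picture (400x640x3 uint8, blue, green, red); there is no depth.
- robot.get_calibration(name): a dict with "vertical_fov" (degrees; the focal length in pixels is half the picture's height over the tangent of half this angle, whatever the lens; pixels are square), "cx", "cy" (the principal point, pixels), "rvec" (rotation vector, rad) and "tvec" (3), from world to camera coordinates, as OpenCV has them. Camera axes: x right, y down, z forward; pixel columns grow to the right and rows downward; lengths in m; the calibration is good to about 2 mm. A picture is of the moment at which its call begins: read the wrist's pose just before it. get_calibration takes no time and is no camera call; for the wrist camera it gives the pose at the moment of the call.
A pose or a line that the arm cannot do raises robot.IKError and nothing moves.
- robot.job_done(): hands the job in; it is judged then, once.
The state is a dict: "time": time; "q": joint angles; "qvel": joint speeds; "joint_torque": joint torques, N m; "tool_pos": TCP position; "tcp_rot": TCP orientation; "ft_force": force on the tool from outside, world axes, zero at the start; "torque": the same for the moment, N m; "gripper_width": finger opening in m; "gripper_force": force on a finger pad.
Only numpy, scipy, OpenCV 4.12 (cv2) and the standard library are available. Lean on these libraries where they do the work, as an engineer would, in place of code of your own. Each camera call takes 0.05 s, during which the arm holds its last target. There are 200 camera calls.

## Task

Open only the compartment whose lid has the little upright wheel as its grip, so far that the lid stands well up, and take out the spare wheel that stands inside. Set it down gently, not dropped, upright on its edge between the tines of the free slot of the wheel rack (the slot with the paper ticket), fully home on the rods, and let go. The opened lid may stay open; keep the other lids shut, and leave the wheels already in the rack and the toy car, jar, green carton and mug where they are.

Things in the scene. Friction and masses are not known exactly. Their poses are not given: they have to be found in the camera images.
- lid_wheel (a joint): opening angle (rad) of the right lid, the one whose grip is a small upright wheel: 0 shut, 1.5 at a hard stop, where it stands nearly square to the slope, leaning over towards the robot. White plate; a stiff friction hinge (0.09 N m; about 2 N at the grip) keeps the lid where it is left. 124 x 86 x 5 mm, 90 g.
- grip_wheel (a point): grip of the right lid: black upright disc like a toy wheel, 36 mm diameter, 12 mm thick, flat faces looking along the row; pinched by its faces it can pivot between the fingers as the lid swings. Point on the disc, 24 mm out from the lid's face (disc top: 36 mm), 26 mm from its free edge. y along the row (the thickness), x to the hinge, z out of the lid, 32 degrees off vertical to the robot when shut.
- hinge_wheel (a point): middle of the right lid's hinge line, at the high rear edge of its compartment, level with the lid's underside; fixed. z is world up, y along the hinge; the lid turns positively about +y, its free edge going up and away from the robot. The grip point lies 98 mm from it along the lid and 29 mm out.
- bin_wheel: compartment under that lid, one of four equal grey boxes in a row (90 mm pitch, any order) on a steel stand. 121 long x 88 wide x 77 mm deep, walls 3 mm, sloping 32 degrees down to the robot, which its opening faces. Origin on the table below it, z up, y along the row, x away from the robot; front lower edge at x -55, z 12 mm, hinge at x 7, z 141 mm. Two floor ribs, 20 mm high, 22 mm apart.
- wheel_center (a point): centre of the spare wheel to fetch: 70 mm diameter, 18 mm thick, about 80 g, black tyre, grey hub. It starts on edge between the two floor ribs in bin_wheel, rolled down against the front wall, top 4 mm under the shut lid; its axle (y axis) lies along the row. 32 mm is free either side of it above the ribs. Its x and z axes are arbitrary (it rolls).
- rack: wheel rack: wooden board 85 x 175 x 6 mm with slots at y -62, 0, +62 mm. In each a wheel stands on edge, axle along y, on two steel rods along y (10 mm diameter, at x -20 and +20, tops 16 mm above the table) between four tines (5 mm thick, at x -23 and +23, tops 40 mm above the table, 22 mm clear width along y). Origin under its centre on the table, z up.
- slot (a point): free slot of the rack, the one with a white paper ticket (30 x 20 mm) lying in it: the point where the wheel's centre is when it stands home there, 45.6 mm above the table. y is the direction of the axle of a standing wheel.
- rackwheel_a_center (a point): centre of one of the two equal wheels (70 mm diameter, 18 mm thick) already standing in the other two slots
- rackwheel_b_center (a point): centre of the other wheel already in the rack
- toycar: red and yellow toy car, 130 x 92 x 73 mm, loose on the table; leave it alone (origin under its centre)
- jar: jar, 60 mm diameter, 85 mm high, loose; leave it alone (origin under its centre)
- toybox: green toy carton, 70 x 110 x 50 mm, loose; leave it alone (origin under its centre)
- mug: white mug, 76 mm diameter, 90 mm high, loose; leave it alone (origin under its centre)
- lid_ball (a joint): opening angle of a wrong lid, whose grip is a round ball knob (24 mm diameter, its top 28 mm above the lid) (0 shut, 1.5 open); to stay shut
- lid_cross (a joint): opening angle of a wrong lid, whose grip is a plus-shaped knob (36 x 36 mm seen from above, 24 mm high) (0 shut, 1.5 open); to stay shut
- lid_bar (a joint): opening angle of a wrong lid, whose grip is a straight bar lying across the lid (52 mm along the row, 12 mm deep, 26 mm high) (0 shut, 1.5 open); to stay shut
- bin_ball: compartment of the lid with the ball grip; same size, slope and axes as bin_wheel; not to be opened
- bin_cross: compartment of the lid with the cross grip; same size, slope and axes as bin_wheel; not to be opened
- bin_bar: compartment of the lid with the bar grip; same size, slope and axes as bin_wheel; not to be opened
- wheel: the same spare wheel as a body, origin 35 mm from its centre on the rim (it turns as the wheel rolls); its y axis is the axle. Use point wheel_center for its position.
Not all that is in view belongs to the job. Of the things shaped like the rack, the wooden one is meant.

How it is judged (in metres and radians):
On the way, in this order (a step that is already met when the one before it is completed fails the run):
1. the lid with the wheel-shaped grip is opened past 1.1 rad (value of joint lid_wheel above 1.1 rad), for 0.2 s.
2. the wheel is lifted clear out of its compartment (its centre 120 mm above the table) (height (world z) of wheel_center above 0.12 m), for 0.1 s.
At the end, for the whole second after the job is handed in: The wheel stands released and at rest in the free slot: centre within 10 mm horizontally and 6 mm in height of the home point, its axle within 0.22 rad of the rack's y axis; the three other lids are shut (under 0.15 rad). The opened lid may be at any angle (horizontal distance between wheel_center and slot below 0.01 m and z of wheel_center in the frame of slot between -0.006 and 0.006 m and angle between the y axis of wheel and the y axis of rack, either way round below 0.22 rad and linear speed of wheel below 0.03 m/s and value of joint each of lid_ball, lid_cross, lid_bar below 0.15 rad); the robot touches nothing.
It fails at once if a wrong lid is opened by more than 0.15 rad (value of joint any of lid_ball, lid_cross, lid_bar above 0.15 rad).
It fails at once if a wheel already in the rack is moved by more than 15 mm (distance of any of rackwheel_a_center, rackwheel_b_center from where it was at the start of the episode above 0.015 m).
It fails at once if the toy car, jar, carton or mug is moved by more than 30 mm (distance of any of toycar, jar, toybox, mug from where it was at the start of the episode above 0.03 m).
It fails at once if the wheel is dropped or slammed into the rack (faster than 0.6 m/s within 40 mm of the slot's middle and under 120 mm height) (horizontal distance between wheel_center and slot below 0.04 m and height (world z) of wheel_center below 0.12 m and linear speed of wheel above 0.6 m/s).
It also fails if it takes over 54 s, if anything falls off the work surface, if the arm or the gripper's body presses on something with over 40 N, if the wrist force passes 120 N, or if a joint passes its speed limit or range.

## Working session

There is one attempt and no reset: what is moved stays moved. The work goes in short steps, each a Python script; the robot and the scene stay as the last script left them, time stands still between calls to the robot, and variables do not carry over. Pictures are saved under pics/ and viewed, at most 10 in all, crops included, and the job is handed in when it is done.

```bash
mkdir -p pics; ls; python3 - <<'E'
from plant import robot
import cv2
for n in("top","side"):
    cv2.imwrite(f"pics/{n}0.png",robot.grab_frame(n)); print(n,robot.get_calibration(n))
print(robot.observe())
E
```

```text
pics
top {'vertical_fov': 57.327824204566745, 'cx': 322.1151264931242, 'cy': 195.14275239885356, 'rvec': array([ 2.14492437, -2.16891838,  0.09850665]), 'tvec': array([0.01590026, 0.5186275 , 1.12080575])}
side {'vertical_fov': 47.74310695579556, 'cx': 316.7614396157769, 'cy': 203.7881751998923, 'rvec': array([ 0.73106902, -2.54025042,  1.22095236]), 'tvec': array([0.42904662, 0.2786735 , 1.38591009])}
{'time': 0.1, 'q': array([-8.09977115e+01,  5.99620217e+00,  5.53240697e+00,  8.96048654e+01,
        2.82412894e-04,  7.75257506e+01]), 'qvel': array([-0.08498553,  0.08408188,  0.14871909, -0.02923532, -0.03944191,
       -0.00761853]), 'joint_torque': array([ 7.01471217e-03, -5.58202565e+01,  5.04721963e+01,  1.27627022e-02,
       -3.07758683e-04,  1.18704253e-05]), 'tool_pos': array([ 0.21963917, -0.55812841,  0.30319833]), 'tcp_rot': array([-1.79933021e+02, -1.51064959e-02,  2.14765289e+01]), 'ft_force': array([ 0.76483955, -0.52799475,  0.21581216]), 'torque': array([-0.01811874, -0.00140237,  0.03036378]), 'gripper_force': 0.0, 'gripper_width': 0.08540853169745444}
```

View pics/top0.png

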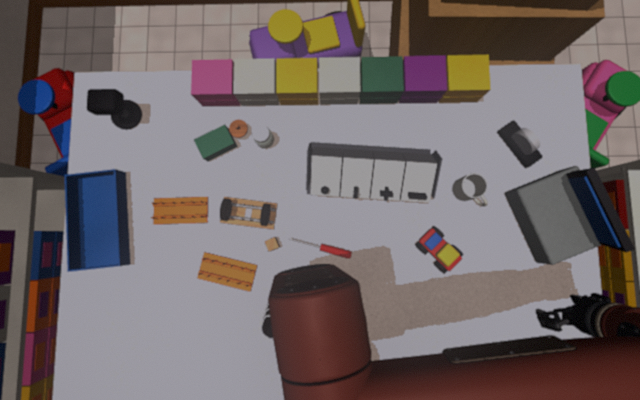

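View pics/side0.png

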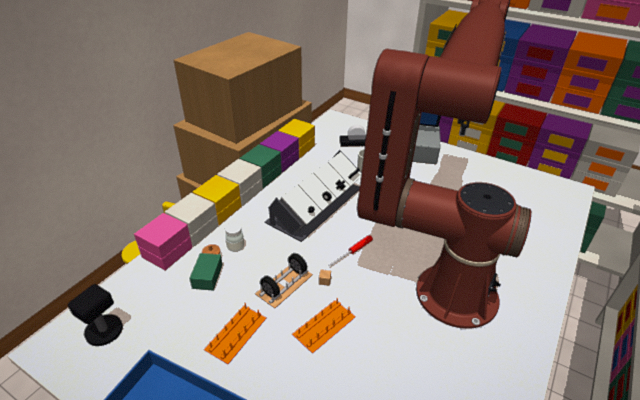

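The top view shows the lids from left to right: ball (325,190), wheel (356,193), cross (387,193) and bar (417,195). The wooden rack is at (248,212), with wheels at both ends and the middle slot free. I'll enlarge both views for accurate pixels.

```bash
cat > h.py <<'E'
import numpy as np, cv2
from plant import robot
from scipy.spatial.transform import Rotation as R
def cam(c):
    if isinstance(c,str): c=robot.get_calibration(c)
    f=200/np.tan(np.radians(c["vertical_fov"]/2))
    return np.array([[f,0,c["cx"]],[0,f,c["cy"]],[0,0,1]]),c["rvec"],c["tvec"]
def px(p,c):
    K,r,t=cam(c); return cv2.projectPoints(np.float64(p).reshape(-1,3),r,t,K,None)[0][:,0]
def onz(uv,z,c):
    K,r,t=cam(c); M=cv2.Rodrigues(r)[0]; o=-M.T@t
    d=M.T@np.linalg.inv(K)@[uv[0],uv[1],1]; return o+d*(z-o[2])/d[2]
E
python3 - <<'E'
import cv2,numpy as np
from h import *
t=cv2.imread("pics/top0.png");s=cv2.imread("pics/side0.png")
a=cv2.resize(t[140:240,205:450],None,fx=3.2,fy=3.2,interpolation=2)
b=cv2.resize(s[150:310,245:375],None,fx=1.7,fy=1.7,interpolation=2)
b=np.zeros((270,784,3),np.uint8)
b[:,:390]=cv2.resize(s[235:313,250:363],(390,270),interpolation=2)
b[:,394:]=cv2.resize(s[145:245,260:404],(390,270),interpolation=2)
cv2.imwrite("pics/c0.png",np.vstack([a[:,:784],b]))
# expected: lid wheel grip etc.
print("rack wheel tops",onz((226,211),.0456,"top"),onz((266,213),.0456,"top"))
print("wheel grip",onz((356,192),.12,"top"),"ball",onz((325,190),.12,"top"),"bar",onz((417,195),.12,"top"))
print("rack corners",[onz(p,.006,"top").round(3) for p in((224,196),(278,200),(275,229),(220,225))])
E
```

```text
rack wheel tops [0.4711411  0.30776646 0.0456    ] [0.46355407 0.18359371 0.0456    ]
wheel grip [ 0.51668031 -0.08937742  0.12      ] ball [5.23606373e-01 5.42606694e-05 1.20000000e-01] bar [ 0.50584302 -0.26433701  0.12      ]
rack corners [array([0.522, 0.326, 0.006]), array([0.507, 0.152, 0.006]), array([0.415, 0.161, 0.006]), array([0.429, 0.337, 0.006])]
```

View pics/c0.png

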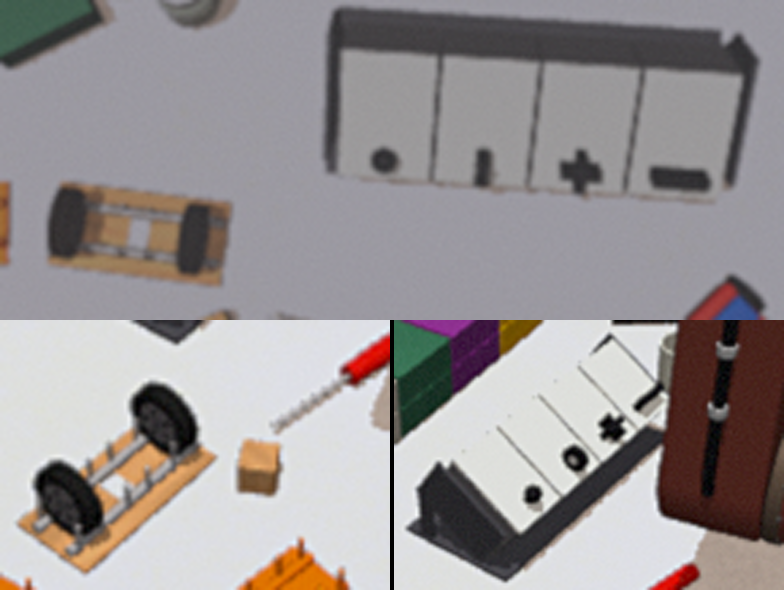

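The crop confirms the wheel-grip lid is second from the left, with the disc at about (356.5,192). The row and rack are both yawed about -4°, and the free slot is the middle one, at about (0.467,0.245). Next I move to a standoff over the grip and use the wrist camera.

```bash
cat >> h.py <<'E'
# geometry of the row, bin frame (x,z) at row yaw
S,C=np.sin(np.radians(32)),np.cos(np.radians(32))
U=np.array([C,0,S]); N=np.array([-S,0,C])
def binp(u,n): return np.array([-.055,0,.012])+u*U+n*N   # point in bin frame
def grip(th): # grip point at lid angle
    return binp(.121,.0765)+R.from_rotvec([0,th,0]).apply(-.098*U+.029*N)
def rz(yaw): return R.from_euler('z',yaw,degrees=True)
def tcp(p,rot,back=.054): return np.asarray(p)-back*R.from_euler('xyz',rot,degrees=True).apply([0,0,1])
E
python3 - <<'E'
from h import *
c="top"
gb,gw,gr=[onz(p,.114,c) for p in((325,190.2),(356.5,192.2),(417,195.3))]
d=gb-gr; yaw=np.degrees(np.arctan2(-d[0],d[1])); print("yaw",yaw,"span",np.hypot(*d[:2]),gw)
o=gw-rz(yaw).apply(grip(0)); print("bin origin",o)
# check: bin corners of lids
rot=[180,-32,yaw]
ry=-4.3; sl=np.array([.4675,.245,.0456])
T={"stand":tcp(gw+.13*rz(yaw).apply(N),rot),"grip":tcp(gw,rot)}
for th in(.5,1,1.42): T[f"th{th}"]=tcp(o+rz(yaw).apply(grip(th)),rot)
w=o+rz(yaw).apply(binp(.038,.047)); T["wheel"]=tcp(w,rot); T["wheelup"]=tcp(w+.15*rz(yaw).apply(N),rot)
for k,p in T.items(): q=robot.ik(p,rot); print(k,p.round(3),None if q is None else np.round(q))
p=tcp(sl+[0,0,.009],[180,0,ry]); print("slot",p,robot.ik(p,[180,0,ry]))
robot.move_pose(T["stand"],rot); robot.set_gripper(.045)
cal=robot.get_calibration("wrist"); im=robot.grab_frame("wrist")
np.save("cal1.npy",cal,allow_pickle=True); cv2.imwrite("pics/w1.png",im); cv2.imwrite("pics/top1.png",robot.grab_frame("top"))
print(px([gw],cal),robot.observe()["time"],robot.observe()["tool_pos"])
E
```

```text
yaw -3.9054609640276317 span 0.26649313492753546 [ 0.5167805  -0.09127094  0.114     ]
bin origin [ 6.07969628e-01 -9.74963212e-02  3.42782778e-04]
stand [ 0.42  -0.085  0.27 ] None
grip [ 0.488 -0.089  0.16 ] None
th0.5 [ 0.487 -0.089  0.21 ] None
th1 [ 0.51  -0.091  0.255] [-31. -46. -46.  61.  14. 157.]
th1.42 [ 0.545 -0.093  0.28 ] [-29. -38. -39.  59.  13. 158.]
wheel [ 0.532 -0.092  0.118] [-30. -38. -56.  43.  13. 158.]
wheelup [ 0.453 -0.087  0.245] None
slot [0.4675 0.245  0.1086] [  13.44344726   -3.150946    -24.16103548   68.98991052    0.
 -162.25655274]Traceback (most recent call last):
  File "<stdin>", line 14, in <module>
plant.IKError: the arm cannot take that pose within its joint ranges
```

```bash
cat >> h.py <<'E'
YAW=-3.9; O=np.array([.608,-.0975,0.])
def W(p): return O+rz(YAW).apply(p)
def pose(p,tilt,flip=False,back=.054):
    rot=[180,tilt,YAW+180] if flip else [180,-tilt,YAW]
    return tcp(W(p),rot,back),rot
E
python3 - <<'E'
from h import *
P={f"g{t}":grip(t) for t in(0,.3,.6,.9,1.2,1.45)}
P["stand"]=grip(0)+[0,0,.1]; P["wheel"]=binp(.038,.047)
for h in(.05,.1,.15): P[f"up{h}"]=binp(.038,.047+h)
for k,p in P.items():
  for f in(0,1):
    print(k,f,[t for t in range(-30,56,5) if robot.ik(*pose(p,t,f)) is not None])
E
```

```text
g0 0 [-30, -25, -20, -15, -10, -5, 0, 5, 10, 15, 20, 25]
g0 1 [-30, -25, -20, -15, -10, -5, 0, 5, 10, 15, 20, 25]
g0.3 0 [-30, -25, -20, -15, -10, -5, 0, 5, 10, 15, 20, 25]
g0.3 1 [-30, -25, -20, -15, -10, -5, 0, 5, 10, 15, 20, 25]
g0.6 0 [-30, -25, -20, -15, -10, -5, 0, 5, 10, 15, 20, 25]
g0.6 1 [-30, -25, -20, -15, -10, -5, 0, 5, 10, 15, 20, 25]
g0.9 0 [-30, -25, -20, -15, -10, -5, 0, 5, 10, 15, 20, 25, 30]
g0.9 1 [-30, -25, -20, -15, -10, -5, 0, 5, 10, 15, 20, 25, 30]
g1.2 0 [-30, -25, -20, -15, -10, -5, 0, 5, 10, 15, 20, 25, 30, 35]
g1.2 1 [-30, -25, -20, -15, -10, -5, 0, 5, 10, 15, 20, 25, 30, 35]
g1.45 0 [-25, -20, -15, -10, -5, 0, 5, 10, 15, 20, 25, 30, 35]
g1.45 1 [-25, -20, -15, -10, -5, 0, 5, 10, 15, 20, 25, 30, 35]
stand 0 [-30, -25, -20, -15, -10, -5, 0, 5, 10, 15, 20, 25, 30]
stand 1 [-30, -25, -20, -15, -10, -5, 0, 5, 10, 15, 20, 25, 30]
wheel 0 [-30, -25, -20, -15, -10, -5, 0, 5, 10, 15, 20, 25, 30, 35]
wheel 1 [-30, -25, -20, -15, -10, -5, 0, 5, 10, 15, 20, 25, 30, 35]
up0.05 0 [-30, -25, -20, -15, -10, -5, 0, 5, 10, 15, 20, 25, 30]
up0.05 1 [-30, -25, -20, -15, -10, -5, 0, 5, 10, 15, 20, 25, 30]
up0.1 0 [-30, -25, -20, -15, -10, -5, 0, 5, 10, 15, 20, 25]
up0.1 1 [-30, -25, -20, -15, -10, -5, 0, 5, 10, 15, 20, 25]
up0.15 0 [-30, -25, -20, -15, -10, -5, 0, 5, 10, 15, 20]
up0.15 1 [-30, -25, -20, -15, -10, -5, 0, 5, 10, 15, 20]
```

```bash
python3 - <<'E'
from h import *
p,rot=pose(grip(0)+[-.03,0,.11],15,1); print(p,robot.ik(p,rot))
robot.move_pose(p,rot); robot.set_gripper(.045)
cal=robot.get_calibration("wrist"); im=robot.grab_frame("wrist")
np.save("cal1.npy",cal,allow_pickle=True); cv2.imwrite("pics/w1.png",im); cv2.imwrite("pics/top1.png",robot.grab_frame("top"))
c=lambda y,u:binp(u,.0815)+[0,y,0]
q=[grip(0),c(-.043,-.003),c(.043,-.003),c(.043,.121),c(-.043,.121)]
print(px([W(x) for x in q],cal).round(1),robot.observe()["time"],robot.observe()["tool_pos"])
E
```

```text
[ 0.47293589 -0.08829225  0.27581721] [-29.40871291 -32.46943315 -31.71242317  77.16220678   6.39948466
 -24.74513222]
[[318.4 207.7]
 [268.  176.9]
 [368.8 176.9]
 [368.7 322.1]
 [268.  322.1]] 2.625 [ 0.47294289 -0.0883248   0.27580467]
```

View pics/w1.png

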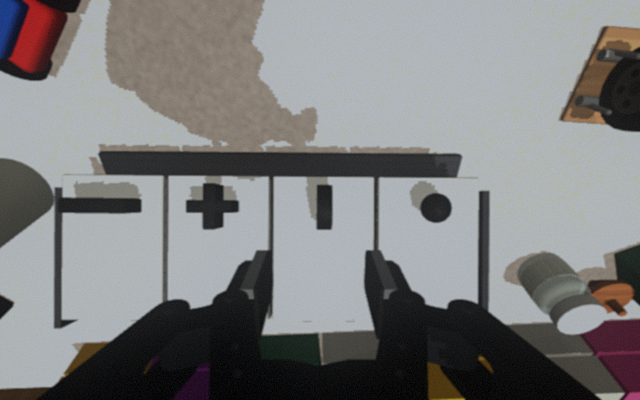

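The wrist view puts the disc at (324,207) against a predicted (318,208), so the row is about 5 mm further in +y. The lid edges at columns 271 and 376 agree, and yaw is about -4.2°. I'll correct for this, grip the disc and swing the lid open.

```bash
python3 - <<'E'
from h import *
import h
cal=np.load("cal1.npy",allow_pickle=True).item()
g=onz((324.2,207.3),grip(0)[2],cal); O=g-rz(-4.2).apply(grip(0)); O[2]=0; print(g,O)
s=open("h.py").read().replace("YAW=-3.9; O=np.array([.608,-.0975,0.])",f"YAW=-4.2; O=np.array({O.round(4).tolist()})")
open("h.py","w").write(s)
h.O=O; h.YAW=-4.2
def go(p,t,v=.15,guard=None):
    a,r=pose(p,t,1); return robot.line_to(a,vel=v,rotation=r,guard=guard)
go(grip(0)+[0,0,.08],15)
print("guard",go(grip(0)+.002*N,15,.08,guard=12))
robot.set_gripper(.0); o=robot.observe(); print(o["gripper_width"],o["gripper_force"],o["ft_force"].round(1),o["time"])
if .008<o["gripper_width"]<.017:
    for th in np.linspace(.12,1.44,12):
        hit=go(grip(th)+.002*(R.from_rotvec([0,th,0]).apply(N)),15,.08,guard=45)
        o=robot.observe(); print(round(th,2),hit,o["ft_force"].round(1),o["gripper_width"].round(4))
        if hit: break
    print(o["time"])
cv2.imwrite("pics/top2.png",robot.grab_frame("top")); cv2.imwrite("pics/side2.png",robot.grab_frame("side"))
cv2.imwrite("pics/m2.png",np.hstack([robot.grab_frame("side")[100:300,230:430],robot.grab_frame("top")[100:300,200:450]]))
E
```

```text
[ 0.51675445 -0.08675868  0.11365722] [ 0.60791037 -0.09345275  0.        ]
guard False
0.011215712029024136 59.50791835784912 [-2.7  0.6  4.4] 4.575Traceback (most recent call last):
  File "<stdin>", line 16, in <module>
AttributeError: 'float' object has no attribute 'round'
```

```bash
cat >> h.py <<'E'
def go(p,t,v=.15,guard=None):
    a,r=pose(p,t,1); return robot.line_to(a,vel=v,rotation=r,guard=guard)
E
python3 - <<'E'
from h import *
for th in np.linspace(.12,1.44,12)[1:]:
    hit=go(grip(th)+.002*(R.from_rotvec([0,th,0]).apply(N)),15,.08,guard=45)
    o=robot.observe(); print(round(th,2),hit,o["ft_force"].round(1),round(o["gripper_width"],4))
    if hit: break
print(o["time"])
cv2.imwrite("pics/m2.png",np.hstack([robot.grab_frame("side")[100:300,230:430],robot.grab_frame("top")[100:300,200:450]]))
E
```

```text
0.24 False [-2.3 -2.4 -0.4] 0.0114
0.36 False [-5.2 -2.5  1.5] 0.0108
0.48 False [-6.2 -3.   1.4] 0.0111
0.6 False [-5.1 -3.8  0.3] 0.0107
0.72 False [-5.6 -3.9  1. ] 0.0106
0.84 False [-2.8 -3.9 -0.5] 0.0109
0.96 False [-1.2 -3.5 -1.6] 0.0111
1.08 False [-0.2 -4.6 -3. ] 0.0112
1.2 False [-0.1 -4.2 -4.1] 0.0109
1.32 False [-0.3 -6.4 -3.4] 0.0109
1.44 False [-2.1 -6.1 -4.3] 0.0111
8.175
```

View pics/m2.png

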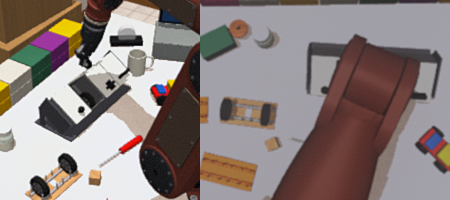

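The lid is open and the spare wheel shows in the bin. I'll release, withdraw, and look at the wheel, lid and rack.

```bash
python3 - <<'E'
from h import *
robot.set_gripper(.03)
g=grip(1.44); back=np.array([-np.sin(np.radians(15)),0,np.cos(np.radians(15))])
go(g+.09*back,15,.15)
go([-.135,0,.30],10,.2)
go(binp(.03,.18),20,.2); robot.set_gripper(.045)
print(robot.observe()["time"],robot.observe()["ft_force"])
cal=robot.get_calibration("wrist"); im=robot.grab_frame("wrist"); np.save("cal2.npy",cal,allow_pickle=True); cv2.imwrite("pics/w3.png",im)
w=binp(.038,.038); top=w+.035*N
print(px([W(x) for x in (top+[0,.009,0],top-[0,.009,0],w)],cal).round(1))
t=robot.grab_frame("top"); cv2.imwrite("pics/top3.png",t)
m=np.zeros((600,640,3),np.uint8); m[:400]=im; m[400:,:320]=cv2.resize(t[150:250,200:360],(320,200)); m[400:,320:]=cv2.resize(t[190:235,212:284],(320,200))
cv2.imwrite("pics/m3.png",m)
E
```

```text
10.9333 [-0.1754368  -0.47173167 -0.28701932]
[[330.1 247.4]
 [306.9 247.3]
 [318.5 238.5]]
```

View pics/m3.png

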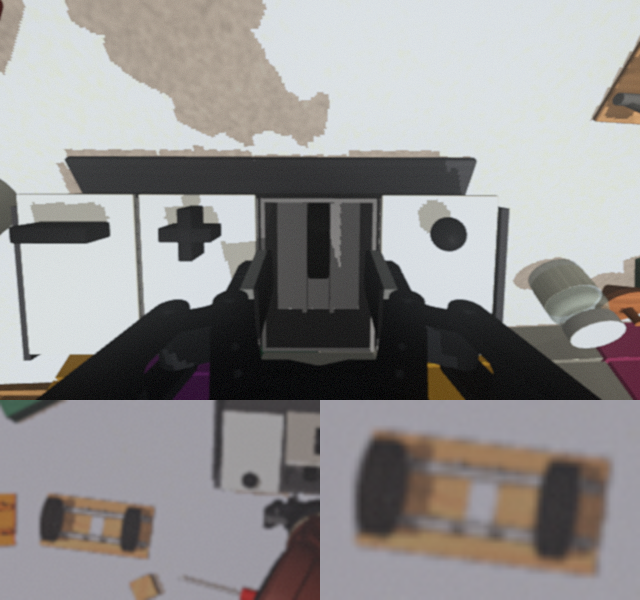

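The spare wheel's columns (307–330) match the prediction. I'll descend, grip and lift it, then carry it towards the rack and look again.

```bash
python3 - <<'E'
from h import *
import sys
robot.set_gripper(.040)
go(binp(.03,.10),25,.12)
print("guard",go(binp(.03,.049),25,.06,guard=12),robot.observe()["ft_force"].round(1))
robot.set_gripper(0.); o=robot.observe(); print(o["gripper_width"],o["gripper_force"],o["ft_force"].round(1))
if o["gripper_width"]<.015: sys.exit()
go(binp(.03,.10),25,.06); go(binp(.03,.147),24,.1); go(binp(.025,.18),18,.15)
o=robot.observe(); print(o["gripper_width"],o["gripper_force"],o["ft_force"].round(1),o["time"])
t=robot.get_calibration("top")
for uv in((248.7,211.8),): print("ticket",onz(uv,.006,t))
# carry over rack, tool vertical, rack yaw
rot=[180,0,-4.3+180]; sl=np.array([.467,.246,.0456])
p=tcp(W(binp(.025,.20))*[1,0,1]+[0,.10,.04],rot); robot.line_to(p,.25,rotation=rot)
robot.line_to(tcp(sl+[0,0,.13],rot),.25)
o=robot.observe(); print(o["tool_pos"],o["tcp_rot"],o["gripper_width"],o["time"])
cal=robot.get_calibration("wrist"); im=robot.grab_frame("wrist"); np.save("cal4.npy",cal,allow_pickle=True); cv2.imwrite("pics/w4.png",im)
cv2.imwrite("pics/side4.png",robot.grab_frame("side"))
M=rz(-4.3)
q=[[0,.062,0],[0,-.062,0]]; print(px([sl+M.apply(x) for x in q],cal).round(1))
q=[[x,y,-.0056] for x in(-.023,.023) for y in(-.0135,.0135)]; print(px([sl+M.apply(x) for x in q],cal).round(1))
q=[[x,y,-.0396] for x in(-.0425,.0425) for y in(-.0875,.0875)]; print("corners",px([sl+M.apply(x) for x in q],cal).round(1))
E
```

```text
guard True [-6.4 -1.   9.2]
0.017251437389009174 58.36882174015045 [ 1.2  0.6 -0.1]
0.017159966895995773 58.62304151058197 [-0.  -0.9 -0.8] 14.975
ticket [0.47047904 0.24591691 0.006     ]
[0.46722777 0.24494305 0.23002894] [-1.79985911e+02  3.76983963e-02  1.75655488e+02] 0.017015892951230273 16.675
[[394.7 200.1]
 [244.6 200.1]]
[[303.2 171.3]
 [336.1 171.3]
 [304.  223.8]
 [335.2 223.8]]
corners [[222.9 142.8]
 [416.1 142.7]
 [230.6 230.2]
 [408.4 230.2]]
```

View pics/w4.png

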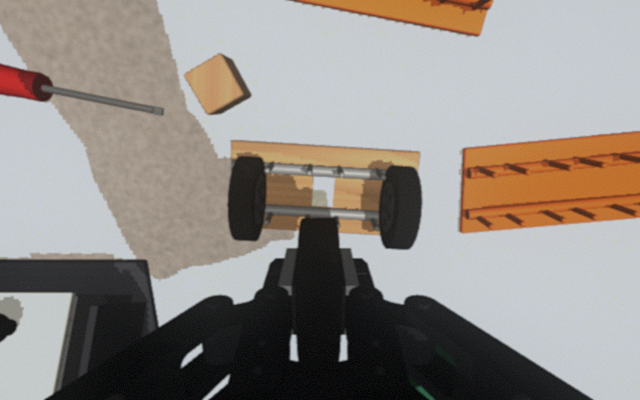

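The rack's board edge runs from (231,141) to (420,152), so its yaw is about 3.4° more negative than I assumed. The wheel centres are at about (247.5,198) and (400.5,207). I'll refine the rack pose and check the wheel in hand from the side.

```bash
python3 - <<'E'
from h import *
cal=np.load("cal4.npy",allow_pickle=True).item()
a,b=onz((247.5,198),.0456,cal),onz((400.5,207),.0456,cal); d=b-a
print("wheels mid",(a+b)/2,"dist",np.hypot(*d[:2]),"yaw",np.degrees(np.arctan2(-d[0],d[1])))
a,b=onz((231,141),.006,cal),onz((420,152),.006,cal); d=b-a
yaw=np.degrees(np.arctan2(-d[0],d[1])); print("board mid",(a+b)/2+rz(yaw).apply([.0425,0,0]),"len",np.hypot(*d[:2]),"yaw",yaw)
o=robot.observe(); g=o["tool_pos"]+[0,0,-.054]; s=robot.get_calibration("side")
im=cv2.imread("pics/side4.png")
M=rz(-4.3); c0=px([g],s)[0]; print("grasp px",c0)
x0,y0=int(c0[0])-50,int(c0[1])-40
z=cv2.resize(im[y0:y0+100,x0:x0+100],(600,600),interpolation=2)
# overlay predicted rim, nominal centre: offset from grasp: tool frame back-rotated (u+.008,n-.011..) from tilt25 to 0
off=R.from_euler('y',25,degrees=True).apply(.008*U-.011*N); print("off",off)
an=np.linspace(0,2*np.pi,60)
for sy,col in((.009,(0,255,0)),(-.009,(0,255,255))):
  for p in px([g+M.apply(off+[.035*np.cos(t),sy,.035*np.sin(t)]) for t in an],s): cv2.circle(z,tuple(int(v) for v in (p-[x0,y0]+.5)*6),1,col,-1)
cv2.imwrite("pics/s4.png",z)
E
```

```text
wheels mid [0.4693702  0.24971575 0.0456    ] dist 0.12701929818533148 yaw -7.835474869257642
board mid [0.47055313 0.24913493 0.006     ] len 0.17212663671910064 yaw -7.627291405227957
grasp px [283.57358253 242.99793606]
off [ 0.00928093  0.         -0.00994305]
```

View pics/s4.png

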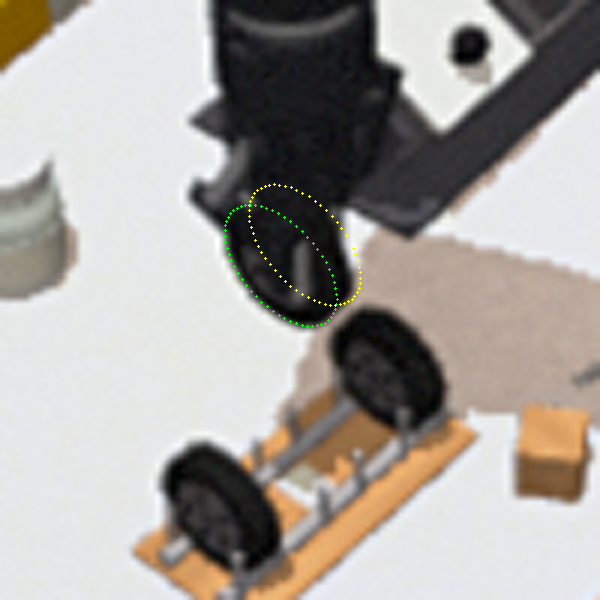

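The overlay of the predicted rim matches the held wheel, so the grasp offset holds. Tilting the tool back 25° keeps the fingertips above the tine tops. I'll go down to 28 mm above home and check the alignment.

```bash
cat >> h.py <<'E'
RY=-7.7; SL=np.array([.470,.2494,.0456]); T=-25
OFF=R.from_euler('y',-T+25-25,degrees=True).apply([0,0,0]) # unused
def place(dz,dy=0.,T=T):
    rot=[180,T,RY+180]
    off=R.from_euler('y',25-T,degrees=True).apply(.008*U-.011*N)  # centre from grasp, tool tilt T
    c=SL+rz(RY).apply([0,dy,dz]); return tcp(c-rz(RY).apply(off),rot),rot
E
python3 - <<'E'
from h import *
from h import T
print("off",R.from_euler('y',25-T,degrees=True).apply(.008*U-.011*N))
p,r=place(.08); print(p,r,tcp([0,0,0],r),robot.ik(p,r)); 
robot.line_to(p,.1,rotation=r); p,r=place(.028); print(robot.line_to(p,.06,guard=12))
cal=robot.get_calibration("wrist"); im=robot.grab_frame("wrist"); np.save("cal5.npy",cal,allow_pickle=True)
s=robot.grab_frame("side")
m=np.zeros((600,800,3),np.uint8); m[:350]=cv2.resize(im[100:275,120:520],(800,350)); 
m[350:,:250]=0; m[350:,:400]=cv2.resize(s[240:310,250:362],(400,250),interpolation=2)
cv2.imwrite("pics/m5.png",m); print(robot.observe()["time"],robot.observe()["ft_force"])
E
```

```text
off [ 0.00420927  0.         -0.01293376]
[0.4884443  0.24690623 0.18747438] [180, -25, 172.3] [ 0.02261561 -0.00305775  0.04894062] [  9.91592514  22.15736824   8.5602109  100.36516211   7.34820034
  16.05449791]
False
18.6167 [-0.87561188 -0.08151608 -0.38995503]
```

View pics/m5.png

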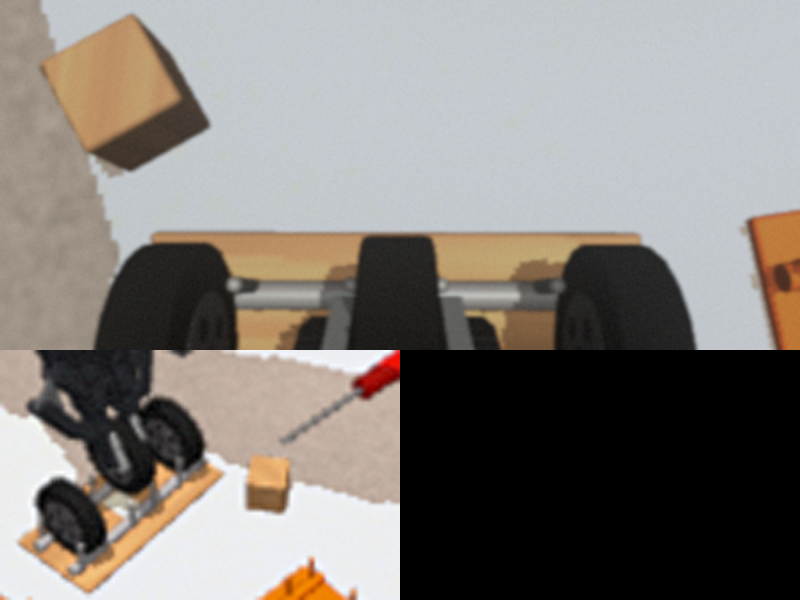

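The held wheel's centre column (398) lies midway between the tines (350 and 443) and the board ends (151 and 641), and the board edge is level. Alignment is good, so I'll lower it under guard.

```bash
python3 - <<'E'
from h import *
p,r=place(.002); print("a",robot.line_to(p,.04,guard=10))
h=place(0)[0][2]; o=robot.observe(); dz=o["tool_pos"][2]-h; print("dz",dz,o["ft_force"].round(1))
if dz<.008:
    p,r=place(-.004); print("b",robot.line_to(p,.02,guard=8)); o=robot.observe(); print("dz",o["tool_pos"][2]-h,o["ft_force"].round(1),o["time"])
s=robot.grab_frame("side"); cv2.imwrite("pics/s6.png",cv2.resize(s[230:310,250:362],(784,560),interpolation=2))
E
```

```text
a True
dz 0.005874268981569175 [1.8 0.1 4. ]
b True
dz 0.005849880332223584 [ 1.  -0.2  5.1] 19.375
```

```bash
python3 - <<'E'
from h import *
robot.set_gripper(.032); robot.pause(.3)
o=robot.observe(); print(o["gripper_width"],o["ft_force"].round(1))
r=[180,-25,RY+180]; p=o["tool_pos"]
robot.line_to(tcp(p,r,.12),.08)
s=robot.grab_frame("side"); t=robot.grab_frame("wrist"); cw=robot.get_calibration("wrist"); cs=robot.get_calibration("side")
x0,y0=245,235; z=cv2.resize(s[y0:y0+75,x0:x0+75],(600,600),interpolation=2)[:, :]
M=rz(RY)
for y in(-.062,0,.062):
  for a in np.linspace(0,2*np.pi,50):
    q=px([SL+M.apply([.035*np.cos(a),y+.009,.035*np.sin(a)])],cs)[0]; cv2.circle(z,tuple(int(v) for v in (q-[x0,y0]+.5)*8),1,(0,255,0),-1)
m=np.zeros((600,800,3),np.uint8); m[:,:400]=cv2.resize(z[:, :],(400,400))[0:400].repeat(1,0) if 0 else 0
m[:400,:400]=cv2.resize(z,(400,400)); m[:400,400:]=cv2.resize(t[100:300,220:420],(400,400))
cv2.imwrite("pics/m7.png",m[:400]); print(robot.observe()["time"])
E
```

```text
0.03198594313085579 [-0.4  0.2 -0. ]
21.7667
```

View pics/m7.png

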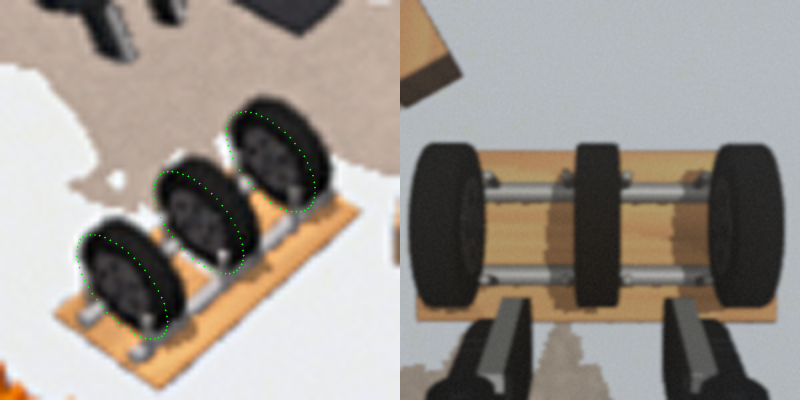

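The middle wheel stands level and in line with its neighbours on the home outline, and the gripper is clear of it.

```bash
python3 - <<'E'
from h import *
robot.line_to(robot.observe()["tool_pos"]+[0,0,.05],.15); robot.pause(.5); print(robot.job_done())
E
```

```text
the job is handed in; nothing more can be done
None
```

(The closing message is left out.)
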